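# Hold a copper tray on its sprung tilting cradle at the engraving angle

### The job

Using only the orange knob of the springy tiller, raise the copper tray from its rest until the cradle's black needle stands at the red index, and keep the needle within one dial tick (0.1 rad) of the index for more than five seconds without a break. Then lower the tray gently, without slamming, back onto the rest it came from and let go of the knob. Do not touch the tray, its beam or the red index, do not wind the tiller spring more than 1.2 rad, and leave the other tools and copperware where they are.

Things in the scene. Friction and masses are not known exactly. Their poses are not given: they have to be found in the camera images.
- stand: Fixed cradle stand, base plate 340 x 300 x 12 mm. Origin: on the table, under the tray's centre. The level axle runs along its x axis (away from the robot, give or take 0.35 rad), 150 mm up. Blue uprights 160 mm high at x = -150 and +115 mm, rubber-topped rest posts at y = -90 and +90 mm, white dial (radius 92 mm, a tick each 0.1 rad, the middle one straight up) at x = +125 mm.
- rocker (a joint): Tilt (rad) of the rocking part (axle, beam, needle, tray) about the stand's x axis: 0 = tray level, needle upright; positive = the +y side (stand frame) up. Rests stop it at -0.4 and +0.4; it starts on -0.4. Inertia about the axle 0.033 kg m2 nominal. Top-heavy: gravity turns it by +0.21 sin(tilt) N m nominal (hidden mass: 0.165 to 0.255). Damping 0.006 N m s, dry friction 0.001 N m.
- tiller (a joint): Wind-up (rad) of the tiller's spring: tiller tilt minus rocker tilt, same sense. It turns the rocker by +0.12 N m per rad (nominal; damping 0.01 N m s), less than gravity does: with the tiller held still the tray tips away from balance, doubling its error in 0.35 to 0.6 s. About 0.7 rad lifts it off its rest; in balance it is about -1.75 x tilt. Starts at 0, springs back near 0 when let go.
- knob (a point): Centre of the orange tiller knob, a cylinder 30 mm across and 44 mm long, parallel to the axle, on a 10 mm rod. In the stand frame at (-175, -120 sin a, 150 + 120 cos a) mm, a = rocker + tiller: on the robot's side, 120 mm from the axle. Grip it from above, fingers closing along the stand's y; it may turn between the fingers. The tiller weighs 0.15 kg, balanced on the axle.
- index (a joint): Angle (rad) at which the red index stands, in the same sense as the rocker: the rocker value wanted. Between -0.12 and 0.22; it stays there by friction.
- index_tip (a point): Tip of the red index, a pointer 12 mm wide at its head and 103 mm long, turning on the axle line at stand x = +146 mm. This point is 100 mm from the axle; its z axis points outwards along the index.
- tray: Hammered copper tray, 240 mm in diameter and 20 mm high, nominal 0.85 kg, fixed on the beam, part of the rocker. Origin: centre of its underside, 47 mm above the axle when level; its z axis is the tray's normal, its x axis lies along the axle.
- beam: Aluminium cross-beam, 370 mm long in the stand's y, 30 mm wide and 12 mm thick, with a brass trim weight 50 mm in diameter under each end, and the black needle (85 mm long from the axle, at stand x = +137 mm, parallel to the tray's z axis). Part of the rocker. Origin on the axle, midway.
- hammer: Bystander: hammer with a wooden handle, 260 mm long, lying on the bench. Origin under its middle.
- copper_cup: Bystander: open copper cup, 76 mm in diameter, 85 mm high. Origin: centre of the underside.
- polish_jar: Bystander: jar with a yellow cap, 70 mm in diameter, 85 mm high. Origin: centre of the underside.
- copper_bowl: Bystander: copper bowl, 130 mm in diameter, 50 mm high. Origin: centre of the underside.
- brush: Bystander: brush lying on the bench. Origin under its middle.
- mallet: Bystander: wooden mallet, head 64 mm in diameter and 90 mm long, handle 230 mm from the head's axis. Origin under the head's centre.

How it is judged:
By the outcome, as a careful person would: the job done as asked, in the order asked, and still so for the second after the job is handed in, with the robot touching nothing.
It also fails if it takes over 64 s, if anything falls off the work surface, if the arm or the gripper's body presses on something with over 40 N, if the wrist force passes 120 N, or if a joint passes its speed limit or range.

### The arm

A 7-joint arm with a two-finger parallel gripper is mounted at the origin on the work surface. World frame = base frame: x ahead of the robot, y to its left, z up, the work surface at z = 0. Lengths are in mm, angles in rad, forces in N, time in s.
With the tool pointing down it reaches from about 400 to 875 mm from the base axis. Payload 4.4 kg.
Tool frame: the origin (TCP) lies between the finger pads; the fingertips stand 17 mm ahead of it and the grasp point (between the pads) lies 2 mm behind it; z points along the fingers, y is the line along which they close (so a half turn about z gives the same grasp; the last joint's range is limited). The gripper opens to 85 mm and grips with 20 to 120 N. Pads are 22 mm wide; open, the fingers measure 114 mm over their backs; the gripper's body (76 mm by 85 mm) begins 54 mm behind the grasp point. The pads swing forward as they close: fully open they stand 13 mm farther back than shut.
Start: joints at [1.224, 0.628, 0.038, 1.517, -0.027, 0.996, -0.02], TCP at [180.158, -624.548, 248.313] pointing down, gripper open.
Joint ranges: [-3.06, 3.06], [-0.37, 2.12], [-1.25, 1.32], [0.18, 2.47], [-1.1, 4.24], [0.23, 1.98], [-2.94, 2.94]. Speed limits (rad/s): [2.57, 2.57, 3.14, 3.14, 3.14, 3.14, 3.14].

### API

Orientations are given as [roll, pitch, yaw] about the fixed x, y, z axes, in that order (R = Rz(yaw) Ry(pitch) Rx(roll)).
In Python, from cell import sensors, get_image, ctrl gives the robot as it stands.
- The arm moves only by the tool send_rows, never from a script. Its argument "series" is a list of rows, each a list of 3 entries, a list of its own where there are three numbers: the finger opening in mm, from 0 to 85.4, then the shift along the world's x, y, z in units of 60 mm (1.0 is 60 mm), then the turn, a rotation vector about the world's x, y, z in units of 5 degrees (1.0 is 5 degrees). A call has 1 to 8 rows; each row shifts and turns the commanded pose from where the row before left it; what a row does not reach is not made up. A row lasts 1/8 s, in which the tool goes at most 62.5 mm and 10.7 degrees, less where a joint would pass 70% of its speed; a pose out of reach is approached as far as the arm can. A call is refused whole if a number of a shift passes 1 or a number of a turn 1, either way. A call with a gripper value outside its range is refused whole. The fingers move at their own pace and stop on an object; the grip force is fixed at half the most. Time passes only in rows, so rows that do not move let the fingers close. It gives the time, the measured TCP pose, the force, the opening and the grip force at its end, in the units of the state.
- sensors.read_state(): the state, without advancing time (a new reading comes with each control period).
- get_image(name): name is "scene" or "top" or "wrist"; returns a dict with "img" (420x560x3 uint8, red, green, blue), "depth" (420x560 float32, mm along the optical axis (not along the pixel's ray), 0 where there is no reading), "vfov" (degrees; the focal length in pixels is half the picture's height over the tangent of half this angle, whatever the lens; pixels are square), "cx", "cy" (the principal point, pixels), "world_to_cam" (4x4, takes a point from world to camera coordinates). Camera axes: x right, y down, z forward; pixel columns grow to the right and rows downward; lengths in mm; the calibration is good to about 2 mm. A picture is of the moment at which its call begins.
- ctrl.finish_job(): hands the job in; it is judged then, once.
The state is a dict: "clock": time; "qpos": joint angles; "qd": joint speeds; "tau": joint torques, N m; "eef_pos": TCP position; "tool_rot": TCP orientation; "force": force on the tool from outside, world axes, zero at the start; "torque": the same for the moment, N m; "width": finger opening in mm; "gripper_force": force on a finger pad.
Only numpy, scipy, OpenCV 4.12 (cv2) and the standard library are available. Lean on these libraries where they do the work, as an engineer would, in place of code of your own. Each camera call takes 0.05 s, during which the arm holds its last target. There are 200 camera calls.

## Working session

There is one attempt and no reset: what is moved stays moved. The work goes in short steps, Python scripts to look and compute and a tool call to move; the robot and the scene stay as the last step left them, time stands still between calls to the robot, and variables do not carry over. Pictures are saved under pics/ and viewed, at most 10 in all, crops included, and the job is handed in when it is done.

Besides the shell and the picture viewer there is one more tool, called as name(argument=value, ...) on one line, values as JSON. send_rows: Moves the arm, as the interface text tells. Its arguments: {"type":"object","properties":{"series":{"type":"array"}},"required":["series"]}

```bash
mkdir -p pics; ls; python3 - <<'E'
from cell import sensors,get_image
import cv2,numpy as np
s=sensors.read_state();print(s)
for n in("scene","top"):
    g=get_image(n);cv2.imwrite(f"pics/{n}0.png",g["img"][...,::-1]);print(n,g["vfov"],g["cx"],g["cy"],g["world_to_cam"].tolist())
    np.savez(f"{n}0.npz",**g)
E
```

```text
pics
{'clock': 0.0, 'qpos': array([ 1.2241974 ,  0.62933183,  0.0384001 ,  1.51836209, -0.026972  ,
        0.99629231, -0.02001548]), 'qd': array([ 0.00208542,  0.00164267,  0.00081497, -0.00055303, -0.0010831 ,
       -0.00136984, -0.00024914]), 'tau': array([-2.80735367e-04, -5.63402689e+01,  1.22622382e+00, -1.93440217e+01,
        1.09253463e-02,  1.03165975e-02,  8.45908623e-07]), 'eef_pos': array([ 180.01165584, -623.96562893,  247.39944945]), 'tool_rot': array([-3.13971605e+00,  2.28106653e-05,  2.80832697e-01]), 'force': array([0.54266159, 0.82310469, 0.239493  ]), 'torque': array([-0.04588206, -0.00994131, -0.02718526]), 'gripper_force': 0.0, 'width': 85.32114767164857}
scene 49.9685810516638 269.57781851865906 206.93258546161292 [[0.4538294081136539, 0.8910727423960856, -0.005313764195911159, -275.5025193841804], [0.6974941755075134, -0.3589370736330433, -0.6202145211979815, -275.33208651766273], [-0.5545635612482169, 0.27776526948210467, -0.7844142474517076, 2042.0850448810033], [0.0, 0.0, 0.0, 1.0]]
top 42.237577054254295 280.5355533785071 209.53279966656945 [[-0.003680168589347249, -0.9999707445497468, 0.006705699350450334, -4.939306315559143], [-0.9851765142457527, 0.002475487488527652, -0.17152582237168243, 575.1986728302517], [0.17150420443167508, -0.007237541455410852, -0.9851568026745484, 1964.0370065526565], [0.0, 0.0, 0.0, 1.0]]
```

View pics/scene0.png

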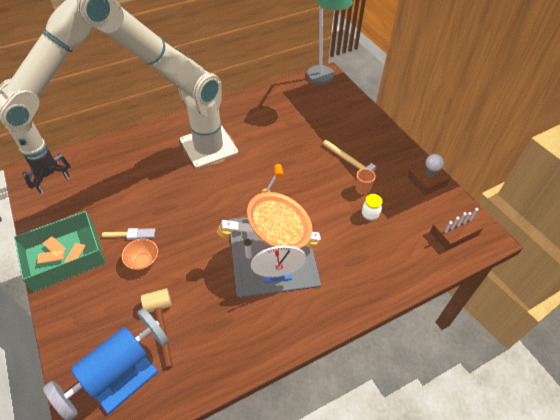

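View pics/top0.png

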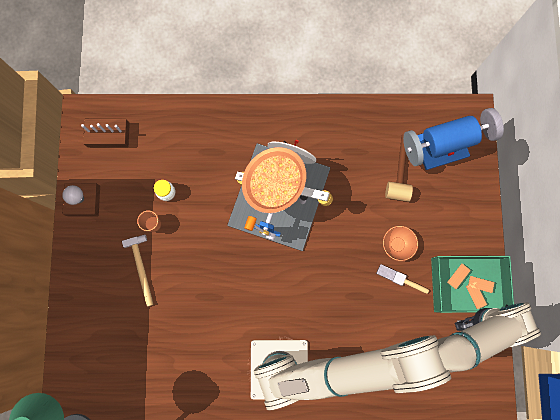

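The scene view shows the tray, with the dial facing the camera (about 278,262), and the knob at (278,170). The top view shows the knob at (250,223) and the base plate corners at (228,228) and (304,250). I'll enlarge both.

```bash
python3 - <<'E'
import cv2
a=cv2.imread("pics/scene0.png")[205:300,215:335];cv2.imwrite("pics/sc.png",cv2.resize(a,None,fx=6,fy=6,interpolation=cv2.INTER_CUBIC))
a=cv2.imread("pics/top0.png")[130:260,220:350];cv2.imwrite("pics/tc.png",cv2.resize(a,None,fx=4.5,fy=4.5,interpolation=cv2.INTER_CUBIC))
E
```

```text
(no output)
```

View pics/sc.png

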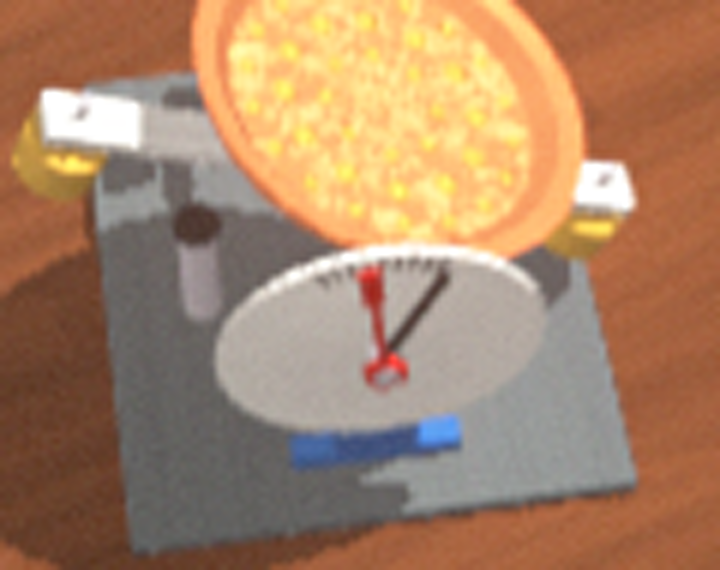

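View pics/tc.png

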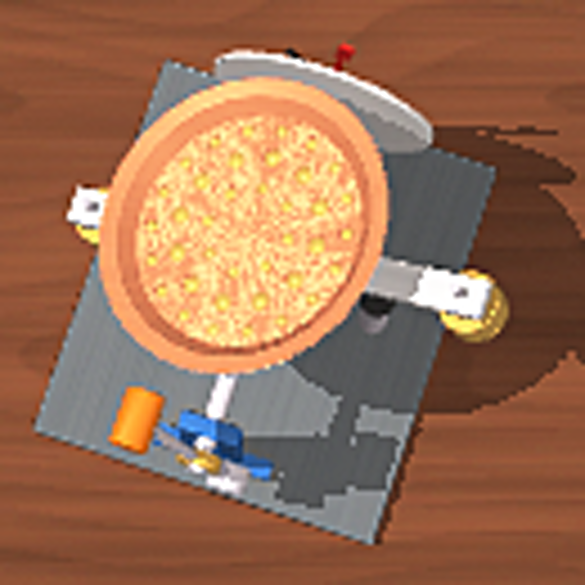

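Scene crop: the plate's near corners are at (132,552) and (635,490), the red index head at (370,268), its hub at (387,370) and the needle tip at (445,272). Top crop: the plate corners are at (168,62), (495,170), (375,545) and (35,430), with the knob centred at (136,420). Next I'll fit the stand pose and index from these and check a depth-based tilt measure.

```bash
cat > h.py <<'E'
import numpy as np
from scipy.optimize import least_squares
def K(g):
    f=g["img"].shape[0]/2/np.tan(np.radians(float(g["vfov"]))/2); return f,float(g["cx"]),float(g["cy"])
def proj(g,P):
    f,cx,cy=K(g); c=np.c_[np.atleast_2d(P),np.ones(len(np.atleast_2d(P)))]@g["world_to_cam"].T
    return np.c_[f*c[:,0]/c[:,2]+cx,f*c[:,1]/c[:,2]+cy]
def cloud(g):
    f,cx,cy=K(g); d=g["depth"]; v,u=np.mgrid[:d.shape[0],:d.shape[1]]
    c=np.stack([(u-cx)/f*d,(v-cy)/f*d,d,np.ones_like(d)],-1)
    return (c@np.linalg.inv(g["world_to_cam"]).T)[...,:3]
def s2w(p,S):
    x,y,q=p; c,s=np.cos(q),np.sin(q); S=np.atleast_2d(S)
    return np.c_[x+c*S[:,0]-s*S[:,1],y+s*S[:,0]+c*S[:,1],S[:,2]]
def w2s(p,W):
    x,y,q=p; c,s=np.cos(q),np.sin(q); dx,dy=W[...,0]-x,W[...,1]-y
    return np.stack([c*dx+s*dy,-s*dx+c*dy,W[...,2]],-1)
def tilt(g,p):
    S=w2s(p,cloud(g)); im=g["img"].astype(int); ok=(g["depth"]>0)&(im[...,0]>im[...,2]+60)
    th=None; best=None
    for t in np.arange(-.44,.45,.04):       # coarse: most points on the tray floor plane
        y=S[...,1]*np.cos(t)+S[...,2]*np.sin(t)-150*np.sin(t); z=-S[...,1]*np.sin(t)+(S[...,2]-150)*np.cos(t)
        m=ok&(np.hypot(S[...,0],y)<88)&(abs(z-51)<9)
        if best is None or m.sum()>best: best,th=m.sum(),t
    for _ in range(6):
        t=th; y=S[...,1]*np.cos(t)+S[...,2]*np.sin(t)-150*np.sin(t); z=-S[...,1]*np.sin(t)+(S[...,2]-150)*np.cos(t)
        m=ok&(np.hypot(S[...,0],y)<88)&(abs(z-51)<9)
        A=np.c_[S[m][:,0],y[m],np.ones(m.sum())]; r=np.linalg.lstsq(A,z[m],rcond=None)[0]
        th=t+np.arctan(r[1])
    return th,m.sum(),r[2],np.std(z[m]-A@r)
E
python3 - <<'E'
from h import *
sc=dict(np.load("scene0.npz"));tp=dict(np.load("top0.npz"))
so=lambda a:np.array(a)/6+[215-.42,205-.42]; to=lambda a:np.array(a)/4.5+[220-.39,130-.39]
C=np.array([[170,150,12],[170,-150,12],[-170,-150,12],[-170,150,12.]])
kn=[[-175,120*np.sin(.4),150+120*np.cos(.4)]]
ct=to([[168,62],[495,170],[375,545],[35,430]]); cs=so([[635,483],[132,545]])
def res(p):
    return np.r_[(proj(tp,s2w(p,C))-ct).ravel(),(proj(sc,s2w(p,C[:2]))-cs).ravel(),(proj(tp,s2w(p,kn))-to([[136,420]])).ravel()]
r=least_squares(res,[620,0,-.35]);p=r.x;print(p,np.round(r.fun,1))
for n,g in(("sc",sc),("top",tp)): print(n,tilt(g,p))
# knob from depth, orange
for n,g in(("sc",sc),("top",tp)):
    S=w2s(p,cloud(g));im=g["img"].astype(int)
    m=(im[...,0]>200)&(im[...,2]<60)&(abs(im[...,1]-125)<45)&(np.hypot(S[...,0]+175,S[...,1]-47)<60)&(S[...,2]>200)
    v,u=np.nonzero(m);print(n,m.sum(),np.median(S[m],0),S[m].min(0),S[m].max(0),"pix",u.mean(),v.mean(),"pred",proj(g,s2w(p,kn)))
pt=lambda x,R,a:[[x,-R*np.sin(a),150+R*np.cos(a)]]
for nm,x,R,px in(("needle",137,85,[445,270]),("index",146,103,[370,266])):
    hub=proj(sc,s2w(p,pt(x+6,0,0)))[0]
    f=lambda a:np.linalg.norm(proj(sc,s2w(p,pt(x,R,a)))[0]-so(px))
    aa=np.arange(-.7,.6,.005);b=min(aa,key=f)
    # by direction from observed hub
    print(nm,b,f(b),"hub pred crop",(hub-[214.6,204.6])*6)
for a in np.arange(-.4,.45,.1): print(round(a,1),(proj(sc,s2w(p,pt(127,92,a)))[0]-[214.6,204.6])*6)
np.save("p.npy",p)
E
```

```text
[ 6.35168871e+02 -3.09965994e+00 -3.33416989e-01] [ 0.  -1.   1.3 -0.4 -0.2  0.1 -0.4 -0.2  0.8  0.4 -0.3  0.9 -0.7  2.6]
sc (np.float64(-0.3991158111407514), np.int64(1471), np.float64(52.015324132309686), np.float64(2.4898312058999985))
top (np.float64(-0.3990559826813219), np.int64(1686), np.float64(51.86844001062277), np.float64(3.805691941011782))
sc 55 [-163.97403217   38.59217916  272.62422837] [-189.98661899   30.12642855  262.36160112] [-143.3626703    58.18267453  280.7766852 ] pix 277.41818181818184 169.38181818181818 pred [[278.29879315 169.1358422 ]]
top 78 [-165.74339441   43.1461998   272.12159223] [-187.8237407    33.49933203  258.14054435] [-143.54793416   61.39818574  290.58147708] pix 250.12820512820514 222.44871794871796 pred [[249.15524594 225.58555813]]
needle -0.4149999999999997 1.6241068886702523 hub pred crop [382.39835168 354.54721891]
index 0.08500000000000074 1.2984532453066846 hub pred crop [384.85457945 368.61023196]
-0.4 [446.48805108 236.92909257]
-0.3 [430.49559386 235.53368837]
-0.2 [413.89013187 235.12043874]
-0.1 [396.85850696 235.69924892]
-0.0 [379.594711 237.267258]
0.1 [362.2968976  239.80871833]
0.2 [345.16425705 243.29514497]
0.3 [328.39384362 247.6857351 ]
0.4 [312.17744701 252.92804673]
```

```bash
python3 - <<'E'
from h import *
p=np.load("p.npy");t=-.4
so=lambda a:np.array(a)/6+[215-.42,205-.42]
for n in("scene","top"):
    g=dict(np.load(n+"0.npz"));S=w2s(p,cloud(g));im=g["img"].astype(int);ok=(g["depth"]>0)&(im[...,0]>im[...,2]+60)
    y=S[...,1]*np.cos(t)+(S[...,2]-150)*np.sin(t); z=-S[...,1]*np.sin(t)+(S[...,2]-150)*np.cos(t)
    m=ok&(abs(z-67)<4)&(np.hypot(S[...,0],y)<135)&(np.hypot(S[...,0],y)>100)
    X,Y=S[m][:,0],y[m]
    c=least_squares(lambda c:np.hypot(X-c[0],Y-c[1])-c[2],[0,0,118],loss="soft_l1").x;print(n,m.sum(),c)
sc=dict(np.load("scene0.npz"))
pt=lambda x,R,a:[[x,-R*np.sin(a),150+R*np.cos(a)]]
for d in(0,4,8):
    q=p+[d*np.cos(p[2]),d*np.sin(p[2]),0]
    for nm,x,R,px in(("needle",137,85,[445,270]),("index",146,103,[370,266])):
        r=least_squares(lambda v:(proj(sc,s2w(q,pt(x,v[1],v[0])))[0]-so(px)),[0,R]).x
        print(d,nm,r)
    print((proj(sc,s2w(q,pt(152,0,0)))[0]-[214.6,204.6])*6)
E
```

```text
scene 511 [  6.55545146  -1.56568825 112.13934479]
top 504 [  7.36926203   1.05790623 111.74830826]
0 needle [-0.4576507  76.42942507]
0 index [8.37382286e-02 9.55373374e+01]
[384.85457945 368.61023196]
4 needle [-0.4143864  81.78439095]
4 index [8.47962135e-02 1.01800893e+02]
[385.95215114 374.89432543]
8 needle [-0.37650061 87.27350176]
8 index [8.57315532e-02 1.08064550e+02]
[387.05338859 381.19940707]
```

send_rows(series=[[85, [0.2, 0.4, 0.6], [0, 0, -0.47]], [85, [0.35, 0.7, 0.5], [0, 0, -0.47]], [85, [0.35, 0.8, 0.4], [0, 0, -0.47]], [85, [0.35, 0.8, 0.2], [0, 0, -0.47]], [85, [0.35, 0.8, 0], [0, 0, -0.47]], [85, [0.35, 0.8, 0], [0, 0, -0.47]], [85, [0.35, 0.8, 0], [0, 0, -0.47]], [85, [0.35, 0.8, 0], [0, 0, -0.47]]])

```text
clock: 1.1
eef_pos: [339.5, -268.8, 350.2]
tool_rot: [-3.142, -0.0, -0.049]
force: [0.7, 0.4, 0.1]
width: 84.6
gripper_force: 0.0
```

```bash
python3 - <<'E'
from h import *
p=np.load("p.npy");p=p+[6.5*np.cos(p[2]),6.5*np.sin(p[2]),0];np.save("p.npy",p);print(p,s2w(p,[[-175,120*np.sin(.4),150+120*np.cos(.4)]]))
E
```

```text
[ 6.41310913e+02 -5.22693930e+00 -3.33416989e-01] [[491.24180613  96.20271521 260.52731928]]
```

send_rows(series=[[85, [0.33, 0.8, 0], [0, 0, -0.47]], [85, [0.33, 0.8, 0], [0, 0, -0.47]], [85, [0.33, 0.8, 0], [0, 0, -0.47]], [85, [0.33, 0.8, 0], [0, 0, -0.47]], [85, [0.33, 0.8, 0], [0, 0, -0.47]], [85, [0.33, 0.8, 0], [0, 0, -0.47]], [85, [0.33, 0.78, 0], [0, 0, -0.44]], [85, [0.22, 0.5, 0], [0, 0, 0]]])

```text
clock: 2.1
eef_pos: [491.2, 96.9, 350.0]
tool_rot: [-3.141, 0.001, -0.33]
force: [-0.9, -0.5, 0.4]
width: 84.8
gripper_force: 0.0
```

send_rows(series=[[85, [0, 0, -0.5], [0, 0, 0]], [85, [0, 0, -0.5], [0, 0, 0]], [85, [0, 0, -0.36], [0, 0, 0]], [85, [0, 0, -0.1], [0, 0, 0]], [50, [0, 0, 0], [0, 0, 0]], [28, [0, 0, 0], [0, 0, 0]], [25, [0, 0, 0], [0, 0, 0]], [25, [0, 0, 0], [0, 0, 0]]])

```text
clock: 3.1
eef_pos: [491.5, 94.5, 263.6]
tool_rot: [-3.141, -0.002, -0.332]
force: [-1.5, 1.0, 4.2]
width: 28.2
gripper_force: 59.0
```

```bash
python3 - <<'E'
from h import *
from cell import sensors,get_image
import cv2
p=np.load("p.npy")
for n in("scene","top"):
    g=get_image(n);print(n,tilt(g,p));cv2.imwrite(f"pics/{n}1.png",g["img"][...,::-1])
w=get_image("wrist");cv2.imwrite("pics/w1.png",w["img"][...,::-1])
s=sensors.read_state();print(s["clock"],s["eef_pos"],w2s(p,s["eef_pos"]),s["tool_rot"],s["force"],s["width"],s["gripper_force"])
a=cv2.imread("pics/scene1.png")[120:320,180:360];b=cv2.imread("pics/w1.png")
cv2.imwrite("pics/m1.png",np.hstack([cv2.resize(a,(360,400)),cv2.resize(b,(440,400))]))
E
```

```text
scene (np.float64(-0.4000639976248836), np.int64(1487), np.float64(51.99383903903119), np.float64(2.5033785709309844))
top (np.float64(-0.39465390913669957), np.int64(1632), np.float64(51.9644013983764), np.float64(3.7114053839512984))
3.25 [491.46664406  94.55623569 263.5980138 ] [-174.24869447   45.24797745  263.5980138 ] [-3.14063588e+00 -1.47341475e-03 -3.31622363e-01] [-1.15318173  0.84796616  6.46686227] 28.166370778364886 59.15347874164581
```

View pics/m1.png

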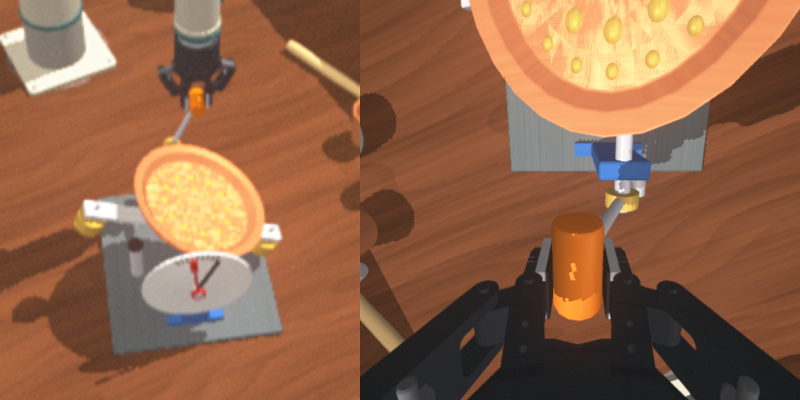

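The knob is gripped and the tray still reads -0.400. Next is the estimator and planner helper. It measures tilt and works out rows, and I send the moves myself.

```bash
cat > step.py <<'E'
# usage: step.py target rate nrows [a1 a2 ...]  (given a's: fixed knob angles instead of a plan)
import sys,json,os
from h import *
from cell import sensors,get_image
R=120.;DT=1/80.
p=np.load("p.npy");tgt,rate,n=float(sys.argv[1]),float(sys.argv[2]),int(sys.argv[3]);fix=[float(v) for v in sys.argv[4:]]
s=sensors.read_state();ts=float(s["clock"]);tool=w2s(p,s["eef_pos"])
D=json.load(open("log.json")) if os.path.exists("log.json") else dict(
  way=[[ts-9,-float(np.arcsin(tool[1]/R))],[ts,-float(np.arcsin(tool[1]/R))]],meas=[],par=[.21,.12,0.],
  cmd=[float(tool[0]),float(tool[1]),float(tool[2])],z0=float(tool[2]))
g=get_image("scene");th,cnt,off,sd=tilt(g,p);te=float(sensors.read_state()["clock"])
D["meas"].append([ts,float(th)]);I=.033
W=lambda:np.array(D["way"])
def sim(th,w,par,t,a,stop=True):     # a sampled on t
    o=[(th,w)]
    da=np.gradient(a,t)
    for i in range(len(t)-1):
        h=t[i+1]-t[i]; wd=a[i]+par[2]-th
        acc=(par[0]*np.sin(th)+par[1]*wd+.01*(da[i]-w)-.006*w-.001*np.tanh(w/.01))/I
        w+=h*acc; th+=h*w
        if stop and th<-.4: th=-.4; w=max(w,0)
        o.append((th,w))
    return np.array(o)
LAG=.03
m=np.array([q for q in D["meas"] if q[0]>ts-2.2]);t=np.append(np.arange(m[0,0],te,DT),te)
a=np.interp(t-LAG,W()[:,0],W()[:,1]);pr=np.array(D["par"])
def f(x):
    o=sim(x[0],x[1],x[2:],t,a)
    return np.r_[(np.interp(m[:,0],t,o[:,0])-m[:,1])/.002,(x[2:]-pr)/[.015,.004,.015],(x[1])/1.]
k=len(m)>1
x=least_squares(f,np.r_[m[0,1],(m[1,1]-m[0,1])/(m[1,0]-m[0,0]) if k else 0,pr],x_scale=[.01,.05,.01,.01,.01]).x
e=f(x)[:len(m)]*.002
moved=m[:,1].max()>-.385
if moved: D["par"]=[float(np.clip(x[2],.15,.27)),float(np.clip(x[3],.1,.14)),float(np.clip(x[4],-.08,.08))]
par=D["par"];o=sim(x[0],x[1],x[2:],t,a);th0,w0=o[-1]
ac=D["way"][-1][1]
print(f"t={ts:.2f} theta={th:.4f} (n={cnt}) est at {te:.2f}: th={th0:.4f} w={w0:.3f} par={np.round(par,3)} fit={np.round(e[-5:],4)} a_cmd={ac:.3f} a_meas={-np.arcsin(tool[1]/R):.3f} zerr={tool[2]-D['cmd'][2]:.1f} xerr={tool[0]-D['cmd'][0]:.1f} F={np.round(s['force'],1)} wind={ac-th:.2f}")
N=18;T=te+.125*np.arange(N+1);tt=np.arange(0,N*10+1)*.0125+te
d=tgt-th0;ref=th0+np.sign(d)*np.minimum(abs(d),rate*np.maximum(tt-te-.15,0))
aeq=lambda q:q-par[0]*np.sin(q)/par[1]-par[2]
def cost(u):
    A=np.interp(tt-LAG,np.r_[W()[:,0],T[1:]],np.r_[W()[:,1],u])
    o=sim(th0,w0,par,tt,A,False);q=np.diff(np.r_[ac,u])
    wd=A-o[:,0]
    return np.r_[np.clip((o[::5,0]-ref[::5])/.03,-30,30),np.clip((o[-1,1])/.05,-30,30),q/.08,np.diff(q)/.06,np.maximum(abs(u)-.46,0)/.01,np.maximum(abs(wd[::5])-1.,0)/.01]
if fix: u=np.array(fix)
else: u=least_squares(cost,np.linspace(ac,aeq(tgt),N+1)[1:],max_nfev=60).x
c=np.cos(p[2]);sn=np.sin(p[2]);rows=[];cm=np.array(D["cmd"]);c0=np.cos(D["way"][0][1])
D["way"].append([te,ac])
for i in range(n):
    ai=u[i] if i<len(u) else u[-1]
    ds=np.array([0,-R*np.sin(ai)-cm[1],D["z0"]+R*(np.cos(ai)-c0)-cm[2]])+[tool[0]*0,0,0]
    r=np.round(np.array([-sn*ds[1],c*ds[1],ds[2]])/60,2);rows.append(r.tolist())
    wv=r*60;cm=cm+[c*wv[0]+sn*wv[1],-sn*wv[0]+c*wv[1],wv[2]]
    D["way"].append([te+.125*(i+1),-float(np.arcsin(cm[1]/R))])
D["cmd"]=cm.tolist();json.dump(D,open("log.json","w"))
uu=np.r_[[q[1] for q in D["way"][-n:]],u[n:]] if not fix else None
if uu is not None:
    A=np.interp(tt-LAG,np.r_[W()[:-n,0],T[1:]],np.r_[W()[:-n,1],uu]);o=sim(th0,w0,par,tt,A,False);print("pred th per row",np.round(o[10::10,0],3)[:n+6])
print("a",np.round([q[1] for q in D["way"][-n:]],3));print(json.dumps([[25,r,[0,0,0]] for r in rows]))
E
python3 step.py 0.085 0.2 8 -0.3 -0.2 -0.1 0 0.07 0.13 0.18 0.22
```

```text
t=3.25 theta=-0.4011 (n=1487) est at 3.30: th=-0.4000 w=0.000 par=[0.21 0.12 0.  ] fit=[0.] a_cmd=-0.387 a_meas=-0.387 zerr=0.0 xerr=0.0 F=[-1.2  0.8  6.5] wind=0.01
a [-0.303 -0.198 -0.102 -0.001  0.069  0.128  0.181  0.219]
[[25, [-0.05, -0.15, 0.06], [0, 0, 0]], [25, [-0.07, -0.19, 0.05], [0, 0, 0]], [25, [-0.06, -0.18, 0.03], [0, 0, 0]], [25, [-0.07, -0.19, 0.01], [0, 0, 0]], [25, [-0.05, -0.13, -0.01], [0, 0, 0]], [25, [-0.04, -0.11, -0.01], [0, 0, 0]], [25, [-0.03, -0.1, -0.01], [0, 0, 0]], [25, [-0.03, -0.07, -0.02], [0, 0, 0]]]
```

send_rows(series=[[25, [-0.05, -0.15, 0.06], [0, 0, 0]], [25, [-0.07, -0.19, 0.05], [0, 0, 0]], [25, [-0.06, -0.18, 0.03], [0, 0, 0]], [25, [-0.07, -0.19, 0.01], [0, 0, 0]], [25, [-0.05, -0.13, -0.01], [0, 0, 0]], [25, [-0.04, -0.11, -0.01], [0, 0, 0]], [25, [-0.03, -0.1, -0.01], [0, 0, 0]], [25, [-0.03, -0.07, -0.02], [0, 0, 0]]])

```text
clock: 4.3
eef_pos: [470.4, 30.5, 271.7]
tool_rot: [-3.133, -0.008, -0.331]
force: [0.4, 9.1, 18.4]
width: 28.0
gripper_force: 64.9
```

```bash
python3 step.py 0.085 0.2 4 0.25 0.28 0.31 0.33
```

```text
t=4.30 theta=-0.3996 (n=1476) est at 4.35: th=-0.4000 w=0.000 par=[0.21 0.12 0.  ] fit=[ 0.     -0.0004] a_cmd=0.219 a_meas=0.186 zerr=2.1 xerr=1.8 F=[ 0.4  9.1 18.4] wind=0.62
a [0.252 0.28  0.308 0.329]
[[25, [-0.02, -0.06, -0.01], [0, 0, 0]], [25, [-0.02, -0.05, -0.02], [0, 0, 0]], [25, [-0.02, -0.05, -0.02], [0, 0, 0]], [25, [-0.01, -0.04, -0.01], [0, 0, 0]]]
```

send_rows(series=[[25, [-0.02, -0.06, -0.01], [0, 0, 0]], [25, [-0.02, -0.05, -0.02], [0, 0, 0]], [25, [-0.02, -0.05, -0.02], [0, 0, 0]], [25, [-0.01, -0.04, -0.01], [0, 0, 0]]])

```text
clock: 4.85
eef_pos: [466.4, 19.2, 267.3]
tool_rot: [-3.132, -0.007, -0.33]
force: [3.3, 6.6, 4.2]
width: 28.0
gripper_force: 66.3
```

```bash
python3 - <<'E'
s=open("step.py").read()
s=s.replace('LAG=.03\n','''LAG=.03
B=D.setdefault("bias",[[3.25,0.],[4.3,-.025]]);am=-float(np.arcsin(tool[1]/R))
B.append([ts,am-float(np.interp(ts-LAG,W()[:,0],W()[:,1]))]);bi=lambda t:np.interp(t,*np.array(B).T)
D["z0"]+=.6*(tool[2]-D["cmd"][2]) if abs(tool[2]-D["cmd"][2])>.7 else 0
''')
s=s.replace("a=np.interp(t-LAG,W()[:,0],W()[:,1])","a=np.interp(t-LAG,W()[:,0],W()[:,1])+bi(t)")
s=s.replace("np.r_[W()[:,1],u])\n","np.r_[W()[:,1],u])+B[-1][1]\n")
s=s.replace("np.r_[W()[:-n,1],uu]);","np.r_[W()[:-n,1],uu])+B[-1][1];")
s=s.replace("-par[2]\n","-par[2]-B[-1][1]\n").replace("wind={ac-th:.2f}","wind={am-th:.2f} bias={B[-1][1]:.3f}")
open("step.py","w").write(s)
E
python3 step.py 0.085 0.2 2 0.36 0.38
```

```text
t=4.85 theta=-0.4015 (n=1465) est at 4.90: th=-0.3999 w=0.003 par=[0.21 0.12 0.  ] fit=[ 0.     -0.0004  0.0015] a_cmd=0.329 a_meas=0.288 zerr=1.3 xerr=1.7 F=[3.3 6.6 4.2] wind=0.69 bias=-0.036
a [0.358 0.38 ]
[[25, [-0.02, -0.05, -0.01], [0, 0, 0]], [25, [-0.01, -0.04, -0.01], [0, 0, 0]]]
```

send_rows(series=[[25, [-0.02, -0.05, -0.01], [0, 0, 0]], [25, [-0.01, -0.04, -0.01], [0, 0, 0]]])

```text
clock: 5.15
eef_pos: [464.9, 14.5, 266.1]
tool_rot: [-3.131, -0.007, -0.33]
force: [3.5, 12.5, 9.0]
width: 27.9
gripper_force: 65.8
```

```bash
python3 step.py 0.085 0.2 3 0.40 0.42 0.44
```

```text
t=5.15 theta=-0.4023 (n=1469) est at 5.20: th=-0.3997 w=0.005 par=[0.21 0.12 0.  ] fit=[ 0.     -0.0004  0.0015  0.0025] a_cmd=0.380 a_meas=0.332 zerr=1.3 xerr=1.7 F=[ 3.5 12.5  9. ] wind=0.73 bias=-0.043
a [0.397 0.419 0.442]
[[25, [-0.01, -0.03, -0.0], [0, 0, 0]], [25, [-0.01, -0.04, -0.02], [0, 0, 0]], [25, [-0.01, -0.04, -0.02], [0, 0, 0]]]
```

send_rows(series=[[25, [-0.01, -0.03, 0], [0.9, -0.31, 0]], [25, [-0.01, -0.04, -0.02], [0.9, -0.31, 0]], [25, [-0.01, -0.04, -0.02], [0.9, -0.31, 0]]])

```text
clock: 5.58
eef_pos: [459.8, 0.1, 260.9]
tool_rot: [-2.893, -0.003, -0.333]
force: [3.1, -4.1, -14.8]
width: 27.9
gripper_force: 62.2
```

```bash
python3 - <<'E'
s=open("step.py").read()
s=s.replace('rows=[];','rows=[];turns=[];D.setdefault("roll",.249);')
s=s.replace("    wv=r*60;",'''    dr=np.clip(ai-D["roll"],-.08,.08);tn=np.round(dr/np.radians(5)*np.array([c,sn,0]),2);turns.append(tn.tolist());D["roll"]+=float(np.linalg.norm(tn)*np.radians(5)*np.sign(dr))
    wv=r*60;''')
s=s.replace("[[25,r,[0,0,0]] for r in rows]","[[25,r,q] for r,q in zip(rows,turns)]")
s=s.replace("F={","rot={np.round(s['tool_rot'],3)} F={")
open("step.py","w").write(s)
E
cp log.json log_b.json; python3 step.py 0.085 0.2 2 0.45 0.46
```

```text
t=5.58 theta=-0.3971 (n=1481) est at 5.62: th=-0.3935 w=0.055 par=[0.21 0.12 0.  ] fit=[0.     0.0015 0.0023 0.0012] a_cmd=0.442 a_meas=0.471 zerr=-1.5 xerr=1.2 rot=[-2.893 -0.003 -0.333] F=[  3.1  -4.1 -14.8] wind=0.87 bias=0.034
a [0.447 0.46 ]
[[25, [-0.0, -0.01, -0.02], [0.87, -0.3, 0.0]], [25, [-0.01, -0.02, -0.01], [0.87, -0.3, 0.0]]]
```

```bash
cp log_b.json log.json; python3 step.py 0.085 0.2 2
```

```text
t=5.62 theta=-0.3914 (n=1484) est at 5.67: th=-0.3866 w=0.089 par=[0.21 0.12 0.  ] fit=[0.     0.0015 0.0023 0.0006] a_cmd=0.442 a_meas=0.489 zerr=-2.6 xerr=1.2 rot=[-2.891e+00 -2.000e-03 -3.370e-01] F=[ 5.9 -0.6 -9.9] wind=0.88 bias=0.047
pred th per row [-0.371 -0.351 -0.329 -0.307 -0.284 -0.261 -0.237 -0.212]
a [0.349 0.283]
[[25, [0.06, 0.16, 0.05], [0.87, -0.3, 0.0]], [25, [0.04, 0.12, 0.04], [-0.48, 0.17, -0.0]]]
```

send_rows(series=[[25, [0.06, 0.16, 0.05], [0.87, -0.3, 0]], [25, [0.04, 0.12, 0.04], [-0.48, 0.17, 0]]])

```text
clock: 5.92
eef_pos: [464.9, 13.9, 266.8]
tool_rot: [-2.861, -0.001, -0.339]
force: [-4.1, -9.9, 7.2]
width: 27.7
gripper_force: 66.8
```

```bash
python3 step.py 0.085 0.2 3
```

```text
t=5.92 theta=-0.3747 (n=1500) est at 5.97: th=-0.3727 w=0.020 par=[ 0.236  0.116 -0.008] fit=[ 0.      0.0015  0.0023 -0.0021  0.0008] a_cmd=0.283 a_meas=0.337 zerr=-0.9 xerr=1.3 rot=[-2.861e+00 -1.000e-03 -3.390e-01] F=[-4.1 -9.9  7.2] wind=0.71 bias=0.038
pred th per row [-0.37  -0.363 -0.349 -0.329 -0.304 -0.277 -0.249 -0.221 -0.195]
a [0.413 0.46  0.46 ]
[[25, [-0.08, -0.23, -0.1], [0.87, -0.3, 0.0]], [25, [-0.03, -0.08, -0.04], [0.87, -0.3, 0.0]], [25, [-0.0, -0.0, -0.0], [0.18, -0.06, 0.0]]]
```

send_rows(series=[[25, [-0.08, -0.23, -0.1], [0.87, -0.3, 0]], [25, [-0.03, -0.08, -0.04], [0.87, -0.3, 0]], [25, [0, 0, 0], [0.18, -0.06, 0]]])

```text
clock: 6.35
eef_pos: [460.2, -0.9, 260.0]
tool_rot: [-2.678, -0.004, -0.335]
force: [-1.9, -4.2, 14.0]
width: 28.1
gripper_force: 67.6
```

```bash
python3 step.py 0.085 0.2 3
```

```text
t=6.35 theta=-0.3576 (n=1517) est at 6.40: th=-0.3514 w=0.118 par=[ 0.237  0.116 -0.009] fit=[ 0.0015  0.0023 -0.0025 -0.0009  0.0005] a_cmd=0.460 a_meas=0.478 zerr=0.6 xerr=1.9 rot=[-2.678 -0.004 -0.335] F=[-1.9 -4.2 14. ] wind=0.84 bias=0.018
pred th per row [-0.335 -0.316 -0.295 -0.274 -0.252 -0.229 -0.204 -0.179 -0.152]
a [0.413 0.378 0.349]
[[25, [0.03, 0.08, 0.04], [-0.56, 0.19, -0.0]], [25, [0.02, 0.06, 0.03], [-0.37, 0.13, -0.0]], [25, [0.02, 0.05, 0.02], [-0.26, 0.09, -0.0]]]
```

send_rows(series=[[25, [0.03, 0.08, 0.04], [-0.56, 0.19, 0]], [25, [0.02, 0.06, 0.03], [-0.37, 0.13, 0]], [25, [0.02, 0.05, 0.02], [-0.26, 0.09, 0]]])

```text
clock: 6.78
eef_pos: [464.4, 11.6, 265.8]
tool_rot: [-2.791, -0.005, -0.332]
force: [-1.7, -4.2, 13.1]
width: 28.3
gripper_force: 67.5
```

```bash
python3 step.py 0.085 0.2 4
```

```text
t=6.78 theta=-0.3066 (n=1544) est at 6.83: th=-0.2987 w=0.132 par=[ 0.234  0.115 -0.014] fit=[ 0.0023 -0.0028 -0.0018 -0.0023  0.0013] a_cmd=0.349 a_meas=0.358 zerr=1.0 xerr=1.6 rot=[-2.791 -0.005 -0.332] F=[-1.7 -4.2 13.1] wind=0.66 bias=0.001
pred th per row [-0.282 -0.265 -0.246 -0.226 -0.205 -0.182 -0.158 -0.132 -0.107 -0.08 ]
a [0.338 0.333 0.328 0.311]
[[25, [0.01, 0.02, 0.01], [-0.13, 0.05, -0.0]], [25, [0.0, 0.01, 0.01], [-0.06, 0.02, -0.0]], [25, [0.0, 0.01, 0.0], [-0.09, 0.03, -0.0]], [25, [0.01, 0.03, 0.01], [-0.14, 0.05, -0.0]]]
```

send_rows(series=[[25, [0.01, 0.02, 0.01], [-0.13, 0.05, 0]], [25, [0, 0.01, 0.01], [-0.06, 0.02, 0]], [25, [0, 0.01, 0], [-0.09, 0.03, 0]], [25, [0.01, 0.03, 0.01], [-0.14, 0.05, 0]]])

```text
clock: 7.32
eef_pos: [465.8, 15.6, 267.3]
tool_rot: [-2.829, -0.005, -0.332]
force: [-0.4, -2.5, 9.2]
width: 27.8
gripper_force: 67.1
```

```bash
python3 step.py 0.085 0.2 4
```

```text
t=7.33 theta=-0.2141 (n=1621) est at 7.38: th=-0.2057 w=0.199 par=[0.24  0.115 0.001] fit=[-0.0017 -0.0007 -0.0008  0.0043 -0.0014] a_cmd=0.311 a_meas=0.320 zerr=0.7 xerr=1.8 rot=[-2.829 -0.005 -0.332] F=[-0.4 -2.5  9.2] wind=0.53 bias=0.005
pred th per row [-0.18  -0.157 -0.136 -0.116 -0.097 -0.075 -0.052 -0.027 -0.     0.026]
a [0.213 0.164 0.148 0.153]
[[25, [0.06, 0.18, 0.05], [-0.87, 0.3, -0.0]], [25, [0.03, 0.09, 0.02], [-0.75, 0.26, -0.0]], [25, [0.01, 0.03, 0.01], [-0.14, 0.05, -0.0]], [25, [-0.0, -0.01, -0.01], [0.04, -0.01, 0.0]]]
```

send_rows(series=[[25, [0.06, 0.18, 0.05], [-0.87, 0.3, 0]], [25, [0.03, 0.09, 0.02], [-0.75, 0.26, 0]], [25, [0.01, 0.03, 0.01], [-0.14, 0.05, 0]], [25, [0, -0.01, -0.01], [0.04, -0.01, 0]]])

```text
clock: 7.88
eef_pos: [472.0, 33.7, 271.8]
tool_rot: [-2.986, -0.004, -0.331]
force: [-1.8, -2.3, 16.3]
width: 28.2
gripper_force: 67.8
```

```bash
python3 step.py 0.085 0.2 4
```

```text
t=7.88 theta=-0.1072 (n=1663) est at 7.92: th=-0.0983 w=0.181 par=[0.24  0.115 0.007] fit=[ 0.0006 -0.0025  0.0025 -0.0004 -0.0001] a_cmd=0.153 a_meas=0.156 zerr=1.0 xerr=1.7 rot=[-2.986 -0.004 -0.331] F=[-1.8 -2.3 16.3] wind=0.26 bias=0.003
pred th per row [-0.076 -0.054 -0.033 -0.013  0.008  0.028  0.046  0.063  0.076  0.086]
a [0.101 0.074 0.058 0.042]
[[25, [0.03, 0.1, 0.03], [-0.56, 0.2, -0.0]], [25, [0.02, 0.05, 0.0], [-0.31, 0.11, -0.0]], [25, [0.01, 0.03, 0.01], [-0.17, 0.06, -0.0]], [25, [0.01, 0.03, -0.0], [-0.16, 0.06, -0.0]]]
```

Tracking is accurate.

send_rows(series=[[25, [0.03, 0.1, 0.03], [-0.56, 0.2, 0]], [25, [0.02, 0.05, 0], [-0.31, 0.11, 0]], [25, [0.01, 0.03, 0.01], [-0.17, 0.06, 0]], [25, [0.01, 0.03, 0], [-0.16, 0.06, 0]]])

```text
clock: 8.43
eef_pos: [476.2, 46.4, 273.2]
tool_rot: [-3.097, -0.002, -0.332]
force: [5.2, -1.9, 6.6]
width: 28.1
gripper_force: 66.5
```

```bash
python3 step.py 0.085 0.2 4
```

```text
t=8.43 theta=-0.0217 (n=1688) est at 8.47: th=-0.0149 w=0.129 par=[ 0.234  0.116 -0.006] fit=[-0.0004  0.0014 -0.001  -0.0005  0.0003] a_cmd=0.042 a_meas=0.044 zerr=0.1 xerr=1.7 rot=[-3.097e+00 -2.000e-03 -3.320e-01] F=[ 5.2 -1.9  6.6] wind=0.07 bias=-0.002
pred th per row [0.001 0.017 0.034 0.049 0.063 0.074 0.081 0.086 0.087 0.087]
a [ 0.042  0.026 -0.001 -0.032]
[[25, [0.0, 0.0, -0.0], [-0.02, 0.01, -0.0]], [25, [0.01, 0.03, -0.0], [-0.13, 0.05, -0.0]], [25, [0.02, 0.05, -0.0], [-0.29, 0.1, -0.0]], [25, [0.02, 0.06, -0.0], [-0.39, 0.13, -0.0]]]
```

send_rows(series=[[25, [0, 0, 0], [-0.02, 0.01, 0]], [25, [0.01, 0.03, 0], [-0.13, 0.05, 0]], [25, [0.02, 0.05, 0], [-0.29, 0.1, 0]], [25, [0.02, 0.06, 0], [-0.39, 0.13, 0]]])

```text
clock: 8.98
eef_pos: [479.2, 55.0, 273.4]
tool_rot: [3.109, -0.001, -0.333]
force: [4.9, 0.0, 4.4]
width: 28.2
gripper_force: 66.6
```

```bash
python3 step.py 0.085 0.2 5
```

```text
t=8.97 theta=0.0661 (n=1707) est at 9.03: th=0.0738 w=0.164 par=[0.243 0.115 0.008] fit=[-0.      0.0003 -0.0013  0.0018 -0.0005] a_cmd=-0.032 a_meas=-0.032 zerr=0.2 xerr=1.6 rot=[ 3.109e+00 -1.000e-03 -3.330e-01] F=[4.9 0.  4.4] wind=-0.10 bias=-0.007
pred th per row [0.093 0.106 0.111 0.11  0.106 0.101 0.097 0.095 0.095 0.097 0.1  ]
a [-0.159 -0.224 -0.235 -0.208 -0.164]
[[25, [0.08, 0.24, -0.03], [-0.87, 0.3, -0.0]], [25, [0.04, 0.12, -0.02], [-0.87, 0.3, -0.0]], [25, [0.01, 0.02, -0.01], [-0.42, 0.15, -0.0]], [25, [-0.02, -0.05, 0.02], [0.3, -0.1, 0.0]], [25, [-0.03, -0.08, 0.01], [0.45, -0.16, 0.0]]]
```

send_rows(series=[[25, [0.08, 0.24, -0.03], [-0.87, 0.3, 0]], [25, [0.04, 0.12, -0.02], [-0.87, 0.3, 0]], [25, [0.01, 0.02, -0.01], [-0.42, 0.15, 0]], [25, [-0.02, -0.05, 0.02], [0.3, -0.1, 0]], [25, [-0.03, -0.08, 0.01], [0.45, -0.16, 0]]])

```text
clock: 9.65
eef_pos: [484.4, 70.4, 271.8]
tool_rot: [2.981, -0.001, -0.331]
force: [4.5, -0.4, 9.8]
width: 28.0
gripper_force: 66.9
```

```bash
python3 step.py 0.085 0.2 5
```

```text
t=9.65 theta=0.1005 (n=1696) est at 9.70: th=0.0981 w=-0.053 par=[0.233 0.117 0.009] fit=[-0.0002  0.0008 -0.0008  0.0002] a_cmd=-0.164 a_meas=-0.168 zerr=0.4 xerr=1.9 rot=[ 2.981e+00 -1.000e-03 -3.310e-01] F=[ 4.5 -0.4  9.8] wind=-0.27 bias=0.007
pred th per row [0.091 0.085 0.081 0.08  0.079 0.08  0.081 0.081 0.082 0.082 0.081]
a [-0.116 -0.089 -0.073 -0.073 -0.073]
[[25, [-0.03, -0.09, 0.01], [0.49, -0.17, 0.0]], [25, [-0.02, -0.05, 0.01], [0.33, -0.12, 0.0]], [25, [-0.01, -0.03, 0.0], [0.16, -0.06, 0.0]], [25, [-0.0, -0.0, 0.0], [0.02, -0.01, 0.0]], [25, [0.0, 0.0, 0.0], [-0.05, 0.02, -0.0]]]
```

send_rows(series=[[25, [-0.03, -0.09, 0.01], [0.49, -0.17, 0]], [25, [-0.02, -0.05, 0.01], [0.33, -0.12, 0]], [25, [-0.01, -0.03, 0], [0.16, -0.06, 0]], [25, [0, 0, 0], [0.02, -0.01, 0]], [25, [0, 0, 0], [-0.05, 0.02, 0]]])

```text
clock: 10.32
eef_pos: [480.8, 59.9, 273.1]
tool_rot: [3.069, -0.003, -0.332]
force: [5.7, 1.0, 8.3]
width: 28.0
gripper_force: 66.8
```

```bash
python3 step.py 0.085 0.2 5
```

```text
t=10.32 theta=0.0913 (n=1698) est at 10.38: th=0.0918 w=0.019 par=[0.239 0.115 0.006] fit=[ 0.0004 -0.0017  0.0016 -0.0004] a_cmd=-0.073 a_meas=-0.075 zerr=0.5 xerr=2.0 rot=[ 3.069e+00 -3.000e-03 -3.320e-01] F=[5.7 1.  8.3] wind=-0.17 bias=-0.001
pred th per row [0.094 0.095 0.095 0.093 0.091 0.09  0.089 0.088 0.088 0.089 0.09 ]
a [-0.11  -0.131 -0.135 -0.124 -0.113]
[[25, [0.02, 0.07, -0.0], [-0.38, 0.13, -0.0]], [25, [0.01, 0.04, -0.01], [-0.22, 0.07, -0.0]], [25, [0.0, 0.01, 0.0], [-0.03, 0.01, -0.0]], [25, [-0.01, -0.02, 0.0], [0.07, -0.02, 0.0]], [25, [-0.01, -0.02, 0.01], [0.12, -0.04, 0.0]]]
```

send_rows(series=[[25, [0.02, 0.07, 0], [-0.38, 0.13, 0]], [25, [0.01, 0.04, -0.01], [-0.22, 0.07, 0]], [25, [0, 0.01, 0], [-0.03, 0.01, 0]], [25, [-0.01, -0.02, 0], [0.07, -0.02, 0]], [25, [-0.01, -0.02, 0.01], [0.12, -0.04, 0]]])

```text
clock: 11.0
eef_pos: [482.3, 64.5, 272.7]
tool_rot: [3.029, -0.005, -0.332]
force: [10.1, -1.9, 1.3]
width: 28.0
gripper_force: 66.1
```

```bash
python3 step.py 0.085 0.2 6
```

```text
t=11.00 theta=0.0868 (n=1712) est at 11.05: th=0.0864 w=-0.019 par=[0.24  0.114 0.003] fit=[-0.0002  0.0015 -0.0019  0.0006] a_cmd=-0.113 a_meas=-0.116 zerr=0.1 xerr=2.9 rot=[ 3.029 -0.005 -0.332] F=[10.1 -1.9  1.3] wind=-0.20 bias=-0.000
pred th per row [0.084 0.083 0.082 0.082 0.083 0.083 0.084 0.084 0.084 0.084 0.084 0.084]
a [-0.097 -0.086 -0.086 -0.086 -0.086 -0.091]
[[25, [-0.01, -0.03, -0.0], [0.21, -0.07, 0.0]], [25, [-0.01, -0.02, 0.0], [0.1, -0.04, 0.0]], [25, [-0.0, -0.0, 0.0], [0.04, -0.01, 0.0]], [25, [-0.0, -0.0, 0.0], [-0.01, 0.0, -0.0]], [25, [0.0, 0.0, 0.0], [-0.03, 0.01, -0.0]], [25, [0.0, 0.01, 0.0], [-0.04, 0.01, -0.0]]]
```

send_rows(series=[[25, [-0.01, -0.03, 0], [0.21, -0.07, 0]], [25, [-0.01, -0.02, 0], [0.1, -0.04, 0]], [25, [0, 0, 0], [0.04, -0.01, 0]], [25, [0, 0, 0], [-0.01, 0, 0]], [25, [0, 0, 0], [-0.03, 0.01, 0]], [25, [0, 0.01, 0], [-0.04, 0.01, 0]]])

```text
clock: 11.8
eef_pos: [481.4, 61.8, 273.0]
tool_rot: [3.053, -0.006, -0.332]
force: [8.2, -1.6, 4.0]
width: 27.9
gripper_force: 66.5
```

```bash
sed -i 's/ds=np.array(\[0,/ds=np.array([.5*max(tool[0]-D["cmd"][0]-1,0)*(i==0),/; s/r=np.round(np.array(\[-sn\*ds\[1\],c\*ds\[1\],ds\[2\]\])/r=np.round(np.array([c*ds[0]-sn*ds[1],sn*ds[0]+c*ds[1],ds[2]])/' step.py; python3 step.py 0.085 0.2 6
```

```text
t=11.80 theta=0.0664 (n=1701) est at 11.85: th=0.0652 w=-0.026 par=[ 0.237  0.114 -0.001] fit=[-0.      0.0004 -0.0005  0.0001] a_cmd=-0.091 a_meas=-0.091 zerr=0.4 xerr=3.3 rot=[ 3.053 -0.006 -0.332] F=[ 8.2 -1.6  4. ] wind=-0.16 bias=-0.002
pred th per row [0.062 0.062 0.065 0.069 0.074 0.077 0.08  0.081 0.08  0.079 0.077 0.075]
a [-0.035 -0.015 -0.02  -0.04  -0.067 -0.088]
[[25, [-0.02, -0.11, 0.01], [0.6, -0.21, 0.0]], [25, [-0.01, -0.04, -0.0], [0.25, -0.09, 0.0]], [25, [0.0, 0.01, -0.0], [-0.06, 0.02, -0.0]], [25, [0.01, 0.04, -0.0], [-0.24, 0.08, -0.0]], [25, [0.02, 0.05, -0.01], [-0.27, 0.09, -0.0]], [25, [0.01, 0.04, 0.0], [-0.22, 0.08, -0.0]]]
```

send_rows(series=[[25, [-0.02, -0.11, 0.01], [0.6, -0.21, 0]], [25, [-0.01, -0.04, 0], [0.25, -0.09, 0]], [25, [0, 0.01, 0], [-0.06, 0.02, 0]], [25, [0.01, 0.04, 0], [-0.24, 0.08, 0]], [25, [0.02, 0.05, -0.01], [-0.27, 0.09, 0]], [25, [0.01, 0.04, 0], [-0.22, 0.08, 0]]])

```text
clock: 12.6
eef_pos: [481.3, 61.4, 273.0]
tool_rot: [3.058, -0.005, -0.332]
force: [6.9, -2.2, 5.7]
width: 28.0
gripper_force: 66.6
```

```bash
python3 step.py 0.085 0.2 6
```

```text
t=12.60 theta=0.0978 (n=1691) est at 12.65: th=0.1013 w=0.072 par=[0.242 0.113 0.007] fit=[-0.      0.0003 -0.0001] a_cmd=-0.088 a_meas=-0.088 zerr=0.4 xerr=2.5 rot=[ 3.058 -0.005 -0.332] F=[ 6.9 -2.2  5.7] wind=-0.19 bias=-0.005
pred th per row [0.109 0.113 0.111 0.107 0.101 0.095 0.092 0.09  0.09  0.091 0.093 0.096]
a [-0.176 -0.208 -0.203 -0.176 -0.139 -0.107]
[[25, [0.07, 0.16, -0.02], [-0.87, 0.3, -0.0]], [25, [0.02, 0.06, -0.02], [-0.47, 0.16, -0.0]], [25, [-0.0, -0.01, 0.01], [0.06, -0.02, 0.0]], [25, [-0.02, -0.05, 0.01], [0.33, -0.11, 0.0]], [25, [-0.02, -0.07, 0.01], [0.39, -0.13, 0.0]], [25, [-0.02, -0.06, 0.01], [0.33, -0.11, 0.0]]]
```

send_rows(series=[[25, [0.07, 0.16, -0.02], [-0.87, 0.3, 0]], [25, [0.02, 0.06, -0.02], [-0.47, 0.16, 0]], [25, [0, -0.01, 0.01], [0.06, -0.02, 0]], [25, [-0.02, -0.05, 0.01], [0.33, -0.11, 0]], [25, [-0.02, -0.07, 0.01], [0.39, -0.13, 0]], [25, [-0.02, -0.06, 0.01], [0.33, -0.11, 0]]])

```text
clock: 13.4
eef_pos: [482.1, 63.5, 272.8]
tool_rot: [3.038, -0.002, -0.332]
force: [5.4, 1.1, 4.6]
width: 28.3
gripper_force: 66.5
```

```bash
python3 step.py 0.085 0.2 5
```

```text
t=13.40 theta=0.0772 (n=1708) est at 13.45: th=0.0737 w=-0.071 par=[0.237 0.114 0.001] fit=[ 0.     -0.0002  0.0001] a_cmd=-0.107 a_meas=-0.107 zerr=0.2 xerr=1.5 rot=[ 3.038e+00 -2.000e-03 -3.320e-01] F=[5.4 1.1 4.6] wind=-0.18 bias=0.008
pred th per row [0.066 0.062 0.063 0.067 0.072 0.077 0.081 0.082 0.083 0.082 0.081]
a [-0.034 -0.002 -0.007 -0.034 -0.066]
[[25, [-0.04, -0.14, 0.01], [0.78, -0.27, 0.0]], [25, [-0.02, -0.06, -0.0], [0.33, -0.11, 0.0]], [25, [0.0, 0.01, -0.0], [-0.05, 0.02, -0.0]], [25, [0.02, 0.05, -0.0], [-0.27, 0.09, -0.0]], [25, [0.02, 0.06, -0.01], [-0.33, 0.12, -0.0]]]
```

send_rows(series=[[25, [-0.04, -0.14, 0.01], [0.78, -0.27, 0]], [25, [-0.02, -0.06, 0], [0.33, -0.11, 0]], [25, [0, 0.01, 0], [-0.05, 0.02, 0]], [25, [0.02, 0.05, 0], [-0.27, 0.09, 0]], [25, [0.02, 0.06, -0.01], [-0.33, 0.12, 0]]])

```text
clock: 14.08
eef_pos: [480.5, 58.8, 273.1]
tool_rot: [3.078, -0.001, -0.332]
force: [2.4, -0.6, 12.0]
width: 27.5
gripper_force: 67.3
```

```bash
python3 - <<'E'
from h import *
from cell import get_image
import cv2
g=get_image("scene");cv2.imwrite("pics/hold.png",cv2.resize(g["img"][205:300,215:335,::-1],None,fx=6,fy=6,interpolation=cv2.INTER_CUBIC))
E
python3 step.py 0.085 0.2 5
```

```text
t=14.12 theta=0.0728 (n=1709) est at 14.18: th=0.0740 w=0.025 par=[0.238 0.114 0.003] fit=[-0.      0.0001 -0.    ] a_cmd=-0.066 a_meas=-0.074 zerr=0.4 xerr=1.1 rot=[ 3.077e+00 -1.000e-03 -3.300e-01] F=[ 3.1 -2.  12.6] wind=-0.15 bias=-0.009
pred th per row [0.077 0.08  0.082 0.084 0.085 0.085 0.086 0.086 0.085 0.085 0.085]
a [-0.07  -0.075 -0.08  -0.085 -0.089]
[[25, [0.0, 0.01, 0.0], [-0.05, 0.02, -0.0]], [25, [0.0, 0.01, 0.0], [-0.06, 0.02, -0.0]], [25, [0.0, 0.01, 0.0], [-0.06, 0.02, -0.0]], [25, [0.0, 0.01, 0.0], [-0.06, 0.02, -0.0]], [25, [0.0, 0.01, 0.0], [-0.03, 0.01, -0.0]]]
```

View pics/hold.png

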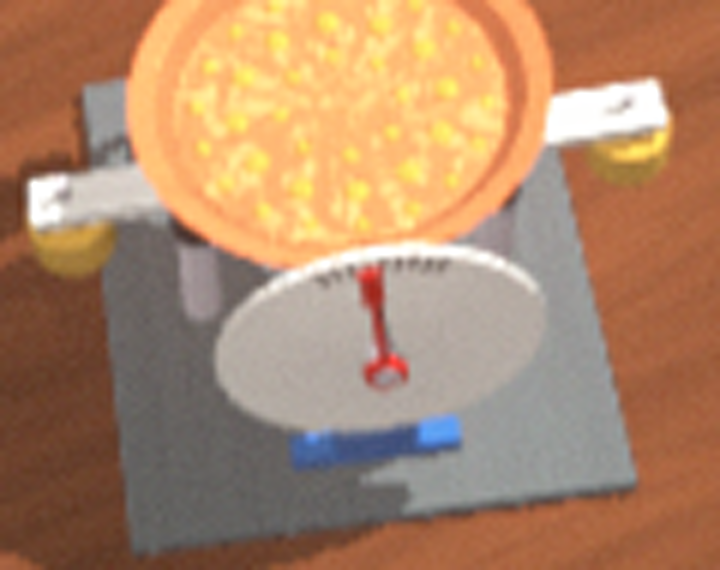

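The needle is hidden behind the red index at (372,285), so it stands at the mark. I'll finish the hold, then lower.

send_rows(series=[[25, [0, 0.01, 0], [-0.05, 0.02, 0]], [25, [0, 0.01, 0], [-0.06, 0.02, 0]], [25, [0, 0.01, 0], [-0.06, 0.02, 0]], [25, [0, 0.01, 0], [-0.06, 0.02, 0]], [25, [0, 0.01, 0], [-0.03, 0.01, 0]]])

```text
clock: 14.8
eef_pos: [481.4, 61.6, 272.9]
tool_rot: [3.055, -0.003, -0.332]
force: [5.8, -1.8, 7.5]
width: 27.8
gripper_force: 66.8
```

```bash
python3 step.py 0.085 0.2 5
```

```text
t=14.80 theta=0.0990 (n=1696) est at 14.85: th=0.1013 w=0.048 par=[0.241 0.114 0.007] fit=[-0.      0.0002 -0.0001] a_cmd=-0.089 a_meas=-0.090 zerr=0.3 xerr=2.0 rot=[ 3.055e+00 -3.000e-03 -3.320e-01] F=[ 5.8 -1.8  7.5] wind=-0.19 bias=-0.002
pred th per row [0.107 0.109 0.107 0.103 0.098 0.094 0.091 0.089 0.089 0.09  0.092]
a [-0.159 -0.187 -0.187 -0.159 -0.132]
[[25, [0.05, 0.13, -0.02], [-0.76, 0.26, -0.0]], [25, [0.02, 0.05, -0.01], [-0.32, 0.11, -0.0]], [25, [-0.0, -0.0, 0.0], [0.04, -0.01, 0.0]], [25, [-0.02, -0.05, 0.01], [0.26, -0.09, 0.0]], [25, [-0.02, -0.05, 0.01], [0.31, -0.11, 0.0]]]
```

send_rows(series=[[25, [0.05, 0.13, -0.02], [-0.76, 0.26, 0]], [25, [0.02, 0.05, -0.01], [-0.32, 0.11, 0]], [25, [0, 0, 0], [0.04, -0.01, 0]], [25, [-0.02, -0.05, 0.01], [0.26, -0.09, 0]], [25, [-0.02, -0.05, 0.01], [0.31, -0.11, 0]]])

```text
clock: 15.48
eef_pos: [483.1, 66.5, 272.4]
tool_rot: [3.013, -0.003, -0.331]
force: [6.2, -0.4, 6.3]
width: 27.6
gripper_force: 66.7
```

```bash
python3 step.py -0.395 0.16 5
```

```text
t=15.47 theta=0.0824 (n=1703) est at 15.53: th=0.0796 w=-0.068 par=[0.235 0.115 0.009] fit=[-0.0003  0.0018 -0.0021  0.0005] a_cmd=-0.132 a_meas=-0.134 zerr=0.4 xerr=1.9 rot=[ 3.013e+00 -3.000e-03 -3.310e-01] F=[ 6.2 -0.4  6.3] wind=-0.22 bias=0.005
pred th per row [ 0.07   0.059  0.044  0.027  0.008 -0.012 -0.033 -0.053 -0.074 -0.095
 -0.116]
a [-0.145 -0.15  -0.139 -0.118 -0.086]
[[25, [0.02, 0.02, -0.0], [-0.15, 0.05, -0.0]], [25, [0.0, 0.01, -0.0], [-0.03, 0.01, -0.0]], [25, [-0.01, -0.02, -0.0], [0.12, -0.04, 0.0]], [25, [-0.01, -0.04, 0.01], [0.24, -0.08, 0.0]], [25, [-0.02, -0.06, 0.0], [0.31, -0.11, 0.0]]]
```

send_rows(series=[[25, [0.02, 0.02, 0], [-0.15, 0.05, 0]], [25, [0, 0.01, 0], [-0.03, 0.01, 0]], [25, [-0.01, -0.02, 0], [0.12, -0.04, 0]], [25, [-0.01, -0.04, 0.01], [0.24, -0.08, 0]], [25, [-0.02, -0.06, 0], [0.31, -0.11, 0]]])

```text
clock: 16.15
eef_pos: [481.4, 61.4, 272.9]
tool_rot: [3.058, -0.002, -0.331]
force: [3.6, 1.3, 9.7]
width: 28.0
gripper_force: 67.0
```

```bash
python3 step.py -0.395 0.16 4
```

```text
t=16.15 theta=0.0002 (n=1697) est at 16.20: th=-0.0087 w=-0.180 par=[0.232 0.116 0.007] fit=[ 0.0001 -0.0004  0.0003 -0.0001] a_cmd=-0.086 a_meas=-0.088 zerr=0.3 xerr=1.3 rot=[ 3.058e+00 -2.000e-03 -3.310e-01] F=[3.6 1.3 9.7] wind=-0.09 bias=0.006
pred th per row [-0.032 -0.052 -0.069 -0.084 -0.099 -0.115 -0.133 -0.153 -0.174 -0.198]
a [0.004 0.051 0.067 0.056]
[[25, [-0.06, -0.17, 0.01], [0.87, -0.3, 0.0]], [25, [-0.03, -0.09, -0.0], [0.66, -0.23, 0.0]], [25, [-0.01, -0.03, -0.01], [0.12, -0.04, 0.0]], [25, [0.01, 0.02, 0.01], [-0.07, 0.02, -0.0]]]
```

send_rows(series=[[25, [-0.06, -0.17, 0.01], [0.87, -0.3, 0]], [25, [-0.03, -0.09, 0], [0.66, -0.23, 0]], [25, [-0.01, -0.03, -0.01], [0.12, -0.04, 0]], [25, [0.01, 0.02, 0.01], [-0.07, 0.02, 0]]])

```text
clock: 16.7
eef_pos: [475.6, 44.3, 273.2]
tool_rot: [-3.081, -0.002, -0.333]
force: [4.8, -1.0, 3.3]
width: 28.3
gripper_force: 66.4
```

```bash
python3 step.py -0.395 0.16 4
```

```text
t=16.70 theta=-0.0950 (n=1671) est at 16.75: th=-0.1024 w=-0.156 par=[ 0.24   0.115 -0.   ] fit=[-0.0001  0.0006 -0.0009  0.0003] a_cmd=0.056 a_meas=0.062 zerr=-0.0 xerr=1.2 rot=[-3.081e+00 -2.000e-03 -3.330e-01] F=[ 4.8 -1.   3.3] wind=0.16 bias=0.003
pred th per row [-0.122 -0.14  -0.155 -0.171 -0.186 -0.203 -0.221 -0.241 -0.262 -0.285]
a [0.115 0.142 0.153 0.148]
[[25, [-0.04, -0.11, -0.01], [0.59, -0.2, 0.0]], [25, [-0.02, -0.05, -0.01], [0.32, -0.11, 0.0]], [25, [-0.01, -0.02, -0.0], [0.08, -0.03, 0.0]], [25, [0.0, 0.01, -0.0], [-0.01, 0.0, -0.0]]]
```

send_rows(series=[[25, [-0.04, -0.11, -0.01], [0.59, -0.2, 0]], [25, [-0.02, -0.05, -0.01], [0.32, -0.11, 0]], [25, [-0.01, -0.02, 0], [0.08, -0.03, 0]], [25, [0, 0.01, 0], [-0.01, 0, 0]]])

```text
clock: 17.25
eef_pos: [472.0, 34.0, 271.9]
tool_rot: [-2.991, -0.003, -0.333]
force: [5.1, -2.2, 6.8]
width: 28.2
gripper_force: 66.7
```

```bash
python3 step.py -0.395 0.14 4
```

```text
t=17.25 theta=-0.1624 (n=1644) est at 17.30: th=-0.1672 w=-0.092 par=[ 0.233  0.116 -0.001] fit=[ 0.0001 -0.0005  0.0005 -0.0001] a_cmd=0.148 a_meas=0.153 zerr=-0.1 xerr=1.8 rot=[-2.991 -0.003 -0.333] F=[ 5.1 -2.2  6.8] wind=0.32 bias=0.004
pred th per row [-0.179 -0.19  -0.203 -0.217 -0.233 -0.249 -0.267 -0.286 -0.304 -0.323]
a [0.147 0.147 0.147 0.158]
[[25, [0.01, -0.0, -0.0], [-0.02, 0.01, -0.0]], [25, [0.0, 0.0, -0.0], [-0.02, 0.01, -0.0]], [25, [-0.0, -0.0, -0.0], [0.02, -0.01, 0.0]], [25, [-0.01, -0.02, -0.01], [0.08, -0.03, 0.0]]]
```

send_rows(series=[[25, [0.01, 0, 0], [-0.02, 0.01, 0]], [25, [0, 0, 0], [-0.02, 0.01, 0]], [25, [0, 0, 0], [0.02, -0.01, 0]], [25, [-0.01, -0.02, -0.01], [0.08, -0.03, 0]]])

```text
clock: 17.8
eef_pos: [471.8, 33.4, 271.8]
tool_rot: [-2.985, -0.002, -0.332]
force: [2.4, -1.1, 13.1]
width: 28.1
gripper_force: 67.3
```

```bash
python3 step.py -0.395 0.12 4
```

```text
t=17.80 theta=-0.2272 (n=1605) est at 17.85: th=-0.2344 w=-0.152 par=[0.238 0.115 0.003] fit=[-0.0002  0.0011 -0.001   0.0003] a_cmd=0.158 a_meas=0.158 zerr=0.4 xerr=1.5 rot=[-2.985e+00 -2.000e-03 -3.320e-01] F=[ 2.4 -1.1 13.1] wind=0.39 bias=0.003
pred th per row [-0.254 -0.271 -0.284 -0.296 -0.307 -0.319 -0.332 -0.347 -0.363 -0.379]
a [0.248 0.298 0.303 0.291]
[[25, [-0.05, -0.17, -0.03], [0.87, -0.3, 0.0]], [25, [-0.03, -0.09, -0.03], [0.66, -0.23, 0.0]], [25, [-0.0, -0.01, -0.0], [0.09, -0.03, 0.0]], [25, [0.01, 0.02, 0.0], [-0.12, 0.04, -0.0]]]
```

send_rows(series=[[25, [-0.05, -0.17, -0.03], [0.87, -0.3, 0]], [25, [-0.03, -0.09, -0.03], [0.66, -0.23, 0]], [25, [0, -0.01, 0], [0.09, -0.03, 0]], [25, [0.01, 0.02, 0], [-0.12, 0.04, 0]]])

```text
clock: 18.35
eef_pos: [466.5, 17.7, 267.9]
tool_rot: [-2.847, -0.0, -0.334]
force: [0.0, -4.6, 16.7]
width: 28.0
gripper_force: 67.8
```

```bash
python3 step.py -0.395 0.1 3
```

```text
t=18.35 theta=-0.2920 (n=1562) est at 18.40: th=-0.2960 w=-0.076 par=[ 0.236  0.116 -0.   ] fit=[ 0.0002 -0.0009  0.0009 -0.0002] a_cmd=0.291 a_meas=0.301 zerr=0.1 xerr=0.7 rot=[-2.847 -0.    -0.334] F=[ 0.  -4.6 16.7] wind=0.59 bias=0.007
pred th per row [-0.305 -0.314 -0.324 -0.334 -0.345 -0.356 -0.367 -0.376 -0.384]
a [0.286 0.286 0.286]
[[25, [0.0, 0.01, 0.01], [-0.07, 0.02, -0.0]], [25, [0.0, 0.0, -0.0], [-0.04, 0.01, -0.0]], [25, [0.0, 0.0, -0.0], [0.0, -0.0, 0.0]]]
```

send_rows(series=[[25, [0, 0.01, 0.01], [-0.07, 0.02, 0]], [25, [0, 0, 0], [-0.04, 0.01, 0]], [25, [0, 0, 0], [0, 0, 0]]])

```text
clock: 18.77
eef_pos: [466.9, 18.9, 268.3]
tool_rot: [-2.857, -0.002, -0.332]
force: [2.1, -1.9, 10.1]
width: 28.3
gripper_force: 66.9
```

```bash
python3 step.py -0.398 0.1 3
```

```text
t=18.77 theta=-0.3271 (n=1547) est at 18.82: th=-0.3314 w=-0.092 par=[ 0.236  0.115 -0.   ] fit=[ 0.0001 -0.0006  0.0011 -0.0008  0.0002] a_cmd=0.286 a_meas=0.290 zerr=-0.1 xerr=0.8 rot=[-2.857e+00 -2.000e-03 -3.320e-01] F=[ 2.1 -1.9 10.1] wind=0.62 bias=0.004
pred th per row [-0.343 -0.355 -0.365 -0.374 -0.383 -0.39  -0.396 -0.4   -0.403]
a [0.319 0.341 0.358]
[[25, [-0.02, -0.06, -0.02], [0.4, -0.14, 0.0]], [25, [-0.01, -0.04, -0.02], [0.24, -0.08, 0.0]], [25, [-0.01, -0.03, -0.01], [0.15, -0.05, 0.0]]]
```

send_rows(series=[[25, [-0.02, -0.06, -0.02], [0.4, -0.14, 0]], [25, [-0.01, -0.04, -0.02], [0.24, -0.08, 0]], [25, [-0.01, -0.03, -0.01], [0.15, -0.05, 0]]])

```text
clock: 19.2
eef_pos: [464.1, 10.7, 265.4]
tool_rot: [-2.784, -0.001, -0.333]
force: [0.6, -3.4, 12.1]
width: 28.0
gripper_force: 67.4
```

```bash
python3 step.py -0.402 0.1 3
```

```text
t=19.20 theta=-0.3694 (n=1501) est at 19.25: th=-0.3731 w=-0.082 par=[0.239 0.114 0.007] fit=[-0.0004  0.0015 -0.0005 -0.0009  0.0005] a_cmd=0.358 a_meas=0.366 zerr=0.0 xerr=0.6 rot=[-2.784e+00 -1.000e-03 -3.330e-01] F=[ 0.6 -3.4 12.1] wind=0.74 bias=0.012
pred th per row [-0.383 -0.391 -0.397 -0.401 -0.404 -0.405 -0.405 -0.405 -0.405]
a [0.38  0.397 0.409]
[[25, [-0.01, -0.04, -0.02], [0.27, -0.09, 0.0]], [25, [-0.01, -0.03, -0.01], [0.18, -0.06, 0.0]], [25, [-0.01, -0.02, -0.01], [0.1, -0.04, 0.0]]]
```

send_rows(series=[[25, [-0.01, -0.04, -0.02], [0.27, -0.09, 0]], [25, [-0.01, -0.03, -0.01], [0.18, -0.06, 0]], [25, [-0.01, -0.02, -0.01], [0.1, -0.04, 0]]])

```text
clock: 19.62
eef_pos: [462.2, 5.2, 263.1]
tool_rot: [-2.733, -0.001, -0.333]
force: [0.6, -5.4, 14.5]
width: 27.8
gripper_force: 67.6
```

```bash
cp log.json log_c.json; python3 step.py -0.4 0.1 8 0.39 0.37 0.35 0.32 0.29 0.25 0.2 0.14
```

```text
t=19.62 theta=-0.4032 (n=1477) est at 19.68: th=-0.3999 w=0.003 par=[0.239 0.114 0.007] fit=[-0.      0.0002 -0.0002  0.0001  0.0032] a_cmd=0.409 a_meas=0.418 zerr=0.1 xerr=0.5 rot=[-2.733e+00 -1.000e-03 -3.330e-01] F=[ 0.6 -5.4 14.5] wind=0.82 bias=0.012
a [0.392 0.37  0.353 0.319 0.291 0.252 0.198 0.139]
[[25, [0.01, 0.03, 0.02], [-0.19, 0.06, -0.0]], [25, [0.01, 0.04, 0.01], [-0.22, 0.07, -0.0]], [25, [0.01, 0.03, 0.02], [-0.21, 0.07, -0.0]], [25, [0.02, 0.06, 0.02], [-0.33, 0.11, -0.0]], [25, [0.02, 0.05, 0.02], [-0.33, 0.11, -0.0]], [25, [0.03, 0.07, 0.02], [-0.43, 0.15, -0.0]], [25, [0.03, 0.1, 0.02], [-0.54, 0.19, -0.0]], [25, [0.04, 0.11, 0.02], [-0.65, 0.23, -0.0]]]
```

The tray is on its rest. I'll unwind the spring slowly.

send_rows(series=[[25, [0.01, 0.03, 0.02], [-0.19, 0.06, 0]], [25, [0.01, 0.04, 0.01], [-0.22, 0.07, 0]], [25, [0.01, 0.03, 0.02], [-0.21, 0.07, 0]], [25, [0.02, 0.06, 0.02], [-0.33, 0.11, 0]], [25, [0.02, 0.05, 0.02], [-0.33, 0.11, 0]], [25, [0.03, 0.07, 0.02], [-0.43, 0.15, 0]], [25, [0.03, 0.1, 0.02], [-0.54, 0.19, 0]], [25, [0.04, 0.11, 0.02], [-0.65, 0.23, 0]]])

```text
clock: 20.68
eef_pos: [472.5, 35.3, 272.2]
tool_rot: [-3.003, -0.002, -0.332]
force: [1.5, -0.3, 6.7]
width: 27.8
gripper_force: 66.9
```

```bash
python3 step.py -0.4 0.1 8 0.06 -0.02 -0.1 -0.18 -0.26 -0.32 -0.37 -0.39
```

```text
t=20.68 theta=-0.4031 (n=1475) est at 20.73: th=-0.4000 w=-0.000 par=[0.24  0.114 0.007] fit=[-0.      0.      0.0032  0.0031] a_cmd=0.139 a_meas=0.142 zerr=0.2 xerr=0.4 rot=[-3.003e+00 -2.000e-03 -3.320e-01] F=[ 1.5 -0.3  6.7] wind=0.54 bias=-0.011
a [ 0.059 -0.02  -0.099 -0.179 -0.26  -0.321 -0.371 -0.388]
[[25, [0.05, 0.15, 0.01], [-0.86, 0.3, -0.0]], [25, [0.05, 0.15, 0.01], [-0.87, 0.3, -0.0]], [25, [0.05, 0.15, -0.01], [-0.87, 0.3, -0.0]], [25, [0.05, 0.15, -0.02], [-0.86, 0.3, -0.0]], [25, [0.05, 0.15, -0.04], [-0.87, 0.3, -0.0]], [25, [0.04, 0.11, -0.03], [-0.65, 0.22, -0.0]], [25, [0.03, 0.09, -0.04], [-0.54, 0.19, -0.0]], [25, [0.01, 0.03, -0.01], [-0.22, 0.08, -0.0]]]
```

send_rows(series=[[25, [0.05, 0.15, 0.01], [-0.86, 0.3, 0]], [25, [0.05, 0.15, 0.01], [-0.87, 0.3, 0]], [25, [0.05, 0.15, -0.01], [-0.87, 0.3, 0]], [25, [0.05, 0.15, -0.02], [-0.86, 0.3, 0]], [25, [0.05, 0.15, -0.04], [-0.87, 0.3, 0]], [25, [0.04, 0.11, -0.03], [-0.65, 0.22, 0]], [25, [0.03, 0.09, -0.04], [-0.54, 0.19, 0]], [25, [0.01, 0.03, -0.01], [-0.22, 0.08, 0]]])

```text
clock: 21.72
eef_pos: [493.2, 95.9, 264.2]
tool_rot: [2.752, -0.002, -0.329]
force: [5.0, 3.5, 9.7]
width: 28.0
gripper_force: 67.1
```

send_rows(series=[[45, [0, 0, 0], [0, 0, 0]], [70, [0, 0, 0], [0, 0, 0]], [85, [0, 0, 0], [0, 0, 0]], [85, [0, 0, 0], [0, 0, 0]], [85, [0.03, 0.09, 0.23], [0, 0, 0]], [85, [0.06, 0.18, 0.46], [0, 0, 0]], [85, [0.06, 0.18, 0.46], [0, 0, 0]], [85, [0.06, 0.18, 0.46], [0, 0, 0]]])

```text
clock: 22.72
eef_pos: [504.3, 132.8, 361.9]
tool_rot: [2.753, 0.001, -0.332]
force: [-0.4, 0.6, -0.5]
width: 85.3
gripper_force: 0.0
```

send_rows(series=[[85, [0, 0.1, 0.4], [0, 0, 0]], [85, [-0.1, 0, 0.3], [0, 0, 0]], [85, [0, 0, 0], [0, 0, 0]], [85, [0, 0, 0], [0, 0, 0]], [85, [0, 0, 0], [0, 0, 0]], [85, [0, 0, 0], [0, 0, 0]]])

```text
clock: 23.48
eef_pos: [498.0, 137.8, 401.3]
tool_rot: [2.751, 0.002, -0.332]
force: [0.9, -0.3, 0.6]
width: 84.8
gripper_force: 0.0
```

```bash
python3 - <<'E'
from h import *
from cell import sensors,get_image
import cv2
g=get_image("scene");print(tilt(g,np.load("p.npy")));cv2.imwrite("pics/end.png",g["img"][...,::-1])
s=sensors.read_state();print(s["clock"],s["eef_pos"],s["force"],s["width"])
E
```

```text
(np.float64(-0.40027039548561294), np.int64(1476), np.float64(52.029799065935755), np.float64(2.390293448590966))
23.525 [498.05246646 137.90052174 401.42744348] [-0.39352332 -0.40096032  0.25636746] 84.97618128477683
```

View pics/end.png

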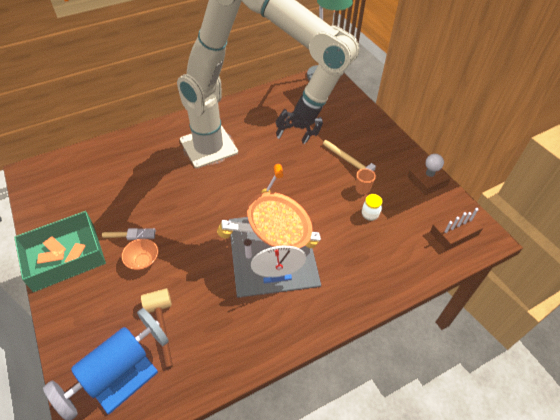

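The tray is back on its rest, the knob at (278,170) is free, and everything else is where it was.

```bash
python3 -c "
from cell import ctrl;print(ctrl.finish_job())"
```

```text
the job is handed in; nothing more can be done
None
```

The job is done and handed in, though no verdict came back: the needle stayed within about 0.03 rad of my index estimate (0.085 rad) in every reading from 9.0 to 15.5 s, then the tray was lowered gently onto its rest and the knob released at about 22 s, with the highest wind-up reading about 0.9 rad.

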